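# Drive the filling-bench fence home with a screwdriver and lock it

### The job

Take the flat screwdriver from its holder, find the slot of the sunken adjuster in the fence unit with its blade, and turn the adjuster clockwise until the sliding fence is fully home against the end block. Then flip the standing cam lever down flat to lock the fence (not before the fence is home), and leave the screwdriver standing in its holder again. Leave the tub and the jar where they are.

Things in the scene. Friction and masses are not known exactly. Their poses are not given: they have to be found in the camera images.
- driver_grip (a point): Handle centre of a loose flat screwdriver, 141 mm long, about 160 g. z points up the tool, x along the blade's width. The black round handle (34 mm diameter, 66 mm long) reaches 33 mm above and below this point. It starts upright in the holder at any yaw, the handle's flat underside on the holder's top, and can be grasped from above at any yaw.
- driver_tip (a point): Middle of the screwdriver's blade tip, on its long axis, 108 mm below the handle's centre; same axes. The blade is 14 mm wide, 2.2 mm thick and 8 mm long, at the end of a round 14 mm steel shank. Once in the guide bore the tool may be let go and regrasped (it then leans a little).
- holder_mouth (a point): Centre of the bore's mouth on top of the fixed white holder block (80 x 80 mm, 85 mm high, on a thin steel foot), left or right of the fence unit; z up. The vertical bore is 22 mm wide and goes right through. The screwdriver hangs in it by its handle: handle centre 33 mm above this point, tip 75 mm below.
- guide_mouth (a point): Centre of the mouth of the vertical guide bore in the top of the grey gear housing (70 x 70 mm, top 58 mm above the bench) of the fixed fence unit; its axes are the fence unit's (z up, y towards the end block). The bore is 16 mm wide, its mouth countersunk to 24 mm over the first 6 mm; the adjuster's steel head fills it 18 mm below the mouth.
- fence_top (a point): Middle of the top edge of the aluminium sliding fence, an upright plate 130 mm (along x) x 8 mm x 45 mm on a block, 88 mm above the bench; it slides along the fence unit's y on two rods between the gear housing and the end block.
- fence (a joint): Position of the sliding fence in m: 0 is nearest the gear housing, 0.045 is fully home against the end block (a hard stop). Starts at 0.012 to 0.024.
- lever (a joint): Angle of the cam lever in rad: 0 stands straight up (open), 1.57 lies flat towards the -x side of the fence unit (locked, a hard stop). Starts at 0 to 0.3. It is stiff (0.22 N m) and stays where it is left.
- lever_hinge (a point): Point on the hinge axis of the cam lever, on top of the grey end block, 62 mm above the bench; axes of the fence unit (z up; the hinge axis lies along y). The top of the end block is 14 mm lower; it is 34 mm wide along y.
- lever_tip (a point): Outer end of the cam lever, 90 mm from its hinge axis, on its centre line. The lever is a flat steel bar 10 mm thick in the direction of its swing and 16 mm wide, with a black grip 14 mm thick and 24 mm wide over the last 30 mm.
- tub_center (a point): Centre of a bystander: a closed white plastic tub, 128 mm across, 120 mm high, 0.8 kg.
- jar_center (a point): Centre of a bystander: a blue jar with a white cap, 68 mm across, 80 mm high.
- screw_head (a point): Centre of the adjuster's head, 18 mm below the guide mouth (fence unit's axes). A slot 6 mm wide, 6 mm deep runs right across it, in a random direction not reported: rest the blade lightly (a few N) and turn, up to half a turn, until it drops 6 mm; it enters within about 0.2 rad and 1.5 mm. Turning takes 0.2 N m; clockwise from above moves the fence home, 20 mm per radian.
There are look-alikes about, which are no part of the job. Leave any yellow look-alike of the part that bears driver_grip alone.

How it is judged (in metres and radians):
On the way, in this order (a step that is already met when the one before it is completed fails the run):
1. the blade has dropped into the adjuster's slot (horizontal distance between driver_tip and guide_mouth below 0.006 m and z of driver_tip in the frame of guide_mouth below -0.0215 m), for 0.1 s.
2. the fence is home, driven with the blade in the slot (value of joint fence above 0.042 m and horizontal distance between driver_tip and guide_mouth below 0.006 m and z of driver_tip in the frame of guide_mouth below -0.0205 m), for 0.1 s.
At the end, for the whole second after the job is handed in: The fence is within 3 mm of the end block (joint above 0.042), the lever is down (above 1.4 rad), and the screwdriver stands in its holder within 0.15 rad of upright, its tip at least 65 mm below the mouth and within 12 mm of the bore's axis, all released (value of joint fence above 0.042 m and value of joint lever above 1.4 rad and horizontal distance between driver_tip and holder_mouth below 0.012 m and z of driver_tip in the frame of holder_mouth below -0.065 m and angle between driver_grip's own z axis and vertical below 0.15 rad); the robot touches nothing.
It fails at once if the lever is flipped down before the fence is home (value of joint lever above 0.9 rad and value of joint fence below 0.04 m).
It fails at once if the tub or jar is pushed away or tipped (distance of any of tub_center, jar_center from where it was at the start of the episode above 0.03 m or angle between any of tub_center, jar_center's own z axis and vertical above 0.4 rad).
It also fails if it takes over 72 s, if anything falls off the work surface, if the arm or the gripper's body presses on something with over 40 N, if the wrist force passes 120 N, or if a joint passes its speed limit or range.

### The arm

A 7-joint arm with a two-finger parallel gripper is mounted at the origin on the work surface. World frame = base frame: x ahead of the robot, y to its left, z up, the work surface at z = 0. Lengths are in mm, angles in rad, forces in N, time in s.
With the tool pointing down it reaches from about 425 to 950 mm from the base axis. Payload 16.7 kg.
Tool frame: the origin (TCP) lies at the very end of the fingers, on their centre line; the grasp point (between the pads) lies 19 mm behind it (tcp_to_grasp is the distance from the TCP to the grasp point, in mm); z points along the fingers, y is the line along which they close (so a half turn about z gives the same grasp; the last joint's range is limited). The gripper opens to 94 mm and grips with 3 to 60 N. Pads are 16 mm wide; open, the fingers measure 119 mm over their backs; the gripper's body (75 mm by 177 mm) begins 78 mm behind the grasp point.
Start: joints at [-1.409, 0.426, 0.074, 1.606, -0.034, 1.111, -0.067], TCP at [207.075, 642.413, 205.467] pointing down, gripper open.
Joint ranges: [-2.85, 2.85], [-0.5, 2.14], [-1.23, 1.37], [0.21, 2.46], [-1.02, 4.16], [0.16, 2.05], [-2.73, 2.73]. Speed limits (rad/s): [1.89, 1.89, 2.39, 2.39, 3.01, 3.01, 3.01].

### API

Orientations are given as a rotation vector (axis times angle).
In Python, from station import * gives the robot as it stands.
- The arm moves only by the tool step_arm, never from a script. Its argument "moves" is one flat list of numbers, 5 for each row, row after row: the closure, from 0 (fully open) to 1 (shut), then the shift along the tool's x, y, z in cm, then the turn about the tool's z in rad. A call has exactly 10 rows; each row is the pose to reach, as a shift and turn from the pose commanded when the call began, along the tool's axes at that moment; what a row does not reach only later rows make up. A row lasts 1/10 s, in which the tool goes at most 50 mm and 8.59 degrees, less where a joint would pass 70% of its speed; a pose out of reach is approached as far as the arm can. A call with a gripper value outside its range is refused whole. The fingers move at their own pace and stop on an object; "squeeze" is the grip in N (left out, the last holds). Time passes only in rows, so rows that repeat a pose let the fingers close, or fill a call up. It gives the time, the measured TCP pose, the force, the opening and the grip force at its end, in the units of the state.
- get_obs(): the state, without advancing time (a new reading comes with each control period).
- read_camera(name): name is "side" or "top" or "wrist"; returns the picture (420x560x3 uint8, red, green, blue); there is no depth.
- camera_info(name): a dict with "mtx" (3x3 intrinsics, pixels), "rvec" (rotation vector, rad) and "tvec" (3), from world to camera coordinates, as OpenCV has them; the wrist camera has in their place "T_tool_cam" (4x4, takes a point from camera to tool coordinates, whose origin is the TCP and whose axes are the flange's). Camera axes: x right, y down, z forward; pixel columns grow to the right and rows downward; lengths in mm; the calibration is good to about 2 mm. A picture is of the moment at which its call begins: read the wrist's pose just before it. camera_info takes no time and is no camera call.
- sign_off(): hands the job in; it is judged then, once.
Trained networks look in the newest picture that a camera, given by its name, has taken for a name from the list of things; names that differ only in an ending like _2 or _b are one class to them, and where a whole thing is asked for, a point or a joint stands for the part that bears it (a point fixed in the world has none). Each returns a list of dicts, best first, with "score" (0 to 1); they miss things now and then, are a little off and sometimes report something else, mostly with a low value. They report only what shows in the picture. A call takes as long as a camera call. They do not tell look-alikes from the thing itself.
- outline_of(thing, camera): "mask" (420x560 bool, what is visible of it) and "uv" ([column, row] in pixels, amid what is visible of it).
- landmark_of(thing, camera): "uv" ([column, row] in pixels: a listed point, or the origin of a listed thing).
The state is a dict: "clock": time; "q": joint angles; "dq": joint speeds; "tau": joint torques, N m; "tool_pos": TCP position; "orientation": TCP orientation; "contact_force": force on the tool from outside, world axes, zero at the start; "wrist_torque": the same for the moment, N m; "finger_gap": finger opening in mm; "gripper_force": force on a finger pad.
Only numpy, scipy, OpenCV 4.12 (cv2) and the standard library are available. Lean on these libraries where they do the work, as an engineer would, in place of code of your own. Each camera call takes 0.05 s, during which the arm holds its last target. There are 200 camera calls.

## Working session

There is one attempt and no reset: what is moved stays moved. The work goes in short steps, Python scripts to look and compute and a tool call to move; the robot and the scene stay as the last step left them, time stands still between calls to the robot, and variables do not carry over. Pictures are saved under pics/ and viewed, at most 10 in all, crops included, and the job is handed in when it is done.

Besides the shell and the picture viewer there is one more tool, called after "Emit:" in YAML: its name, and indented under it one key for each argument. step_arm: Moves the arm, as the interface text tells. Its arguments: {"type":"object","properties":{"moves":{"type":"array"},"squeeze":{"type":"number"}},"required":["moves"]}

```bash
mkdir -p pics; ls
cat > h.py <<'E'
from station import *
import numpy as np, cv2
from scipy.spatial.transform import Rotation as R
def cam(name, o=None):
    ci=camera_info(name); K=np.array(ci["mtx"],float)
    if "rvec" in ci:
        Rm=R.from_rotvec(np.ravel(ci["rvec"])).as_matrix(); t=np.ravel(ci["tvec"])
    else:
        o=o or get_obs(); T=np.eye(4); T[:3,:3]=R.from_rotvec(o["orientation"]).as_matrix(); T[:3,3]=o["tool_pos"]
        W=np.linalg.inv(T@np.array(ci["T_tool_cam"])); Rm=W[:3,:3]; t=W[:3,3]
    return K,Rm,t
def ray(c,uv):
    K,Rm,t=c; d=Rm.T@np.linalg.inv(K)@np.array([uv[0],uv[1],1.]); return -Rm.T@t,d
def atz(c,uv,z):
    p,d=ray(c,uv); return p+d*(z-p[2])/d[2]
def proj(c,P):
    K,Rm,t=c; q=K@(Rm@np.asarray(P,float)+t); return q[:2]/q[2]
def tri(c1,u1,c2,u2):
    p,d=ray(c1,u1);q,e=ray(c2,u2);d/=np.linalg.norm(d);e/=np.linalg.norm(e)
    s=np.linalg.lstsq(np.c_[d,-e],q-p,rcond=None)[0];a=p+s[0]*d;b=q+s[1]*e
    return (a+b)/2,np.linalg.norm(a-b)
E
python3 - <<'E'
from h import *
o=get_obs(); print({k:np.round(v,3) for k,v in o.items()})
ims={n:read_camera(n) for n in("side","top")}
cv2.imwrite("pics/a.png",cv2.cvtColor(np.vstack([cv2.resize(ims["top"],(400,300)),cv2.resize(ims["side"],(400,300))]),cv2.COLOR_RGB2BGR))
for n in ims: cv2.imwrite(f"pics/{n}0.png",cv2.cvtColor(ims[n],cv2.COLOR_RGB2BGR))
C={n:cam(n) for n in ims}
for n in C: print(n,-C[n][1].T@C[n][2])
for th in ["driver_grip","holder_mouth","guide_mouth","fence_top","lever_hinge","lever_tip","tub_center","jar_center"]:
    r={n:landmark_of(th,n) for n in ims}
    for n in r: print(th,n,[(np.round(x["uv"]),round(x["score"],2)) for x in r[n][:4]])
    if r["side"] and r["top"]:
        print("   ",[np.round(v,1) for v in tri(C["top"],r["top"][0]["uv"],C["side"],r["side"][0]["uv"])])
print(get_obs()["clock"])
E
```

```text
pics
{'clock': np.float64(0.0), 'q': array([-1.409,  0.427,  0.074,  1.607, -0.034,  1.111, -0.067]), 'dq': array([ 0.001, -0.   , -0.   , -0.001,  0.   , -0.   ,  0.   ]), 'tau': array([-0.000e+00, -9.358e+01,  3.667e+00, -4.542e+01, -4.900e-02,
        2.000e-02,  0.000e+00]), 'tool_pos': array([206.95 , 642.05 , 204.788]), 'orientation': array([-4.880e-01, -3.103e+00,  2.000e-03]), 'contact_force': array([1.042, 0.294, 0.44 ]), 'wrist_torque': array([-0.06 ,  0.033,  0.042]), 'gripper_force': np.float64(0.0), 'finger_gap': np.float64(93.837)}
side [ 255.15741419 -580.29144238  744.13411098]
top [ 465.4574261   -28.93709244 1199.74675877]
driver_grip side [(array([298., 277.]), 0.63), (array([334., 311.]), 0.58)]
driver_grip top [(array([356., 240.]), 0.61), (array([404., 236.]), 0.59)]
    [array([ 508.6, -203. ,  102. ]), np.float64(1.2)]
holder_mouth side [(array([332., 322.]), 0.74)]
holder_mouth top [(array([403., 235.]), 0.9)]
    [array([ 515. , -311. ,   92.7]), np.float64(3.5)]
guide_mouth side [(array([271., 228.]), 0.64)]
guide_mouth top [(array([284., 231.]), 0.91)]
    [array([536.5, -42.6,  75.7]), np.float64(1.9)]
fence_top side []
fence_top top [(array([236., 232.]), 0.73)]
lever_hinge side [(array([242., 182.]), 0.7)]
lever_hinge top [(array([210., 223.]), 0.87)]
    [array([554.3, 130.9,  72.7]), np.float64(9.1)]
lever_tip side [(array([242., 160.]), 0.47)]
lever_tip top [(array([210., 220.]), 0.68), (array([237., 232.]), 0.38), (array([411., 170.]), 0.17)]
    [array([554.1, 119.4, 153.2]), np.float64(7.9)]
tub_center side [(array([207., 160.]), 0.85)]
tub_center top []
jar_center side [(array([411., 309.]), 0.93)]
jar_center top [(array([409., 166.]), 0.85), (array([406., 236.]), 0.25)]
    [array([ 684.5, -348. ,   45.8]), np.float64(2.8)]
0.9
```

```bash
python3 -c "
import cv2,numpy as np
cv2.imwrite('pics/ab.png',np.hstack([cv2.resize(cv2.imread('pics/top0.png'),(400,300)),cv2.resize(cv2.imread('pics/side0.png'),(400,300))]))"
```

```text
(no output)
```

View pics/ab.png

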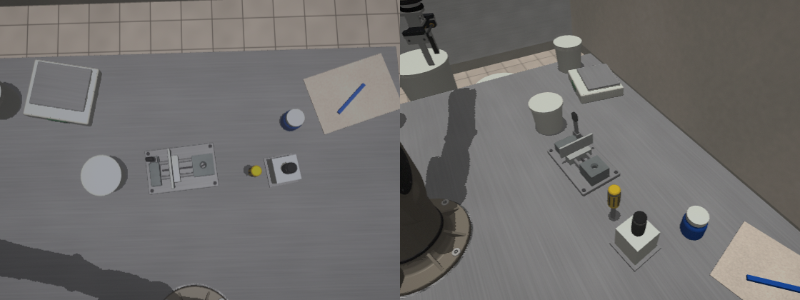

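```bash
python3 -c "
import cv2,numpy as np
a=cv2.imread('pics/top0.png')[150:300,180:460]; b=cv2.imread('pics/side0.png')[130:380,180:460]
cv2.imwrite('pics/crop.png',np.vstack([cv2.resize(a,None,fx=2,fy=2,interpolation=3)[:,:520],cv2.resize(b[120:],None,fx=2,fy=2,interpolation=3)[:,:520]]))"
```

```text
(no output)
```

View pics/crop.png

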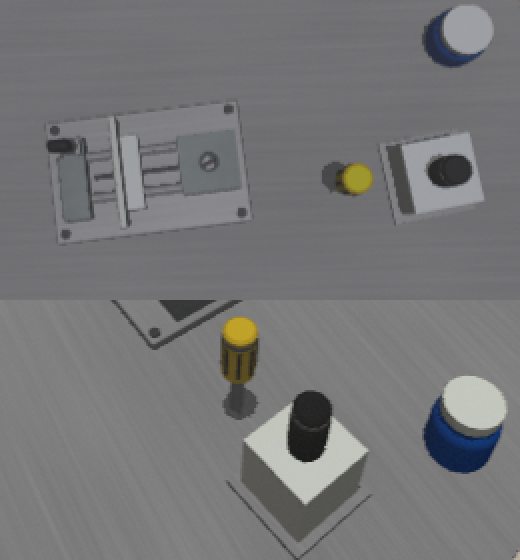

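The top crop shows two screwdriver candidates. The yellow one stands alone at top (356,240) / side (298,277) and is the look-alike to leave. The black one is in the white holder at top (404,236) / side (334,311), so I choose that. The slot shows at about (284,231), and the lever stands at about (210,222).

Run:
```python
from h import *
C={n:cam(n) for n in("top","side")}
print(tri(C["top"],(404,236),C["side"],(334,311)))
print("mouth",atz(C["top"],(403,235),88),"guide",atz(C["top"],(284,231),58),"hinge",atz(C["top"],(210,223),62), "fence",atz(C["top"],(236,232),88))
print("tub",atz(C["side"],(207,160),60),atz(C["top"],(141,246),120))
cr=lambda x,y:(180+x/2,150+y/2)
for p in [(55,130),(229,109),(242,212),(66,234)]: print("screw",atz(C["top"],cr(*p),8))
o=get_obs();print(R.from_rotvec(o["orientation"]).as_matrix().round(3)); print(np.round(camera_info("wrist")["T_tool_cam"],3),camera_info("wrist")["mtx"])
```

```text
(array([ 515.04511042, -307.69464764,  123.3424665 ]), np.float64(3.3869915993675694))
mouth [ 517.48962837 -313.80393481   88.        ] guide [536.04480285 -42.18622519  58.        ] hinge [559.50146789 131.74599408  62.        ] fence [534.947162    68.49774979  88.        ]
tub [512.18836084 279.37614335  60.        ] [507.59925229 278.13548333 120.        ]
screw [583.98951279 145.33325244   8.        ]
screw [604.06305242 -70.69097407   8.        ]
screw [476.81425436 -82.53900692   8.        ]
screw [455.92797042 133.30042015   8.        ]
[[-0.952  0.307 -0.   ]
 [ 0.307  0.952 -0.   ]
 [ 0.    -0.    -1.   ]]
[[ 0.00000e+00 -9.63000e-01 -2.69000e-01  7.80200e+01]
 [ 1.00000e+00  1.00000e-03 -1.00000e-03 -7.41000e-01]
 [ 1.00000e-03 -2.69000e-01  9.63000e-01 -1.80646e+02]
 [ 0.00000e+00  0.00000e+00  0.00000e+00  1.00000e+00]] [[301.03477686   0.         274.57777337]
 [  0.         301.03477686 212.42461172]
 [  0.           0.           1.        ]]
```

Emit:
step_arm:
  moves: [0,-6,-5,-7,0,0,-10,-9,-7.5,0,0,-14,-13,-7.5,0,0,-18,-17,-7.5,0,0,-22,-21,-7.5,0,0,-26,-24.5,-7.5,0,0,-30,-28,-7.5,0,0,-34,-32,-7.5,0,0,-38,-35.5,-7.5,0,0,-41,-38.5,-7.5,0]

```text
clock: 1.9
tool_pos: [441.0, 219.0, 280.5]
orientation: [0.488, 3.103, 0.001]
contact_force: [0.9, 0.3, 0.0]
finger_gap: 94.1
gripper_force: 0.0
```

Emit:
step_arm:
  moves: [0,-1.7,-4.2,0,0.1,0,-3.5,-8.5,0,0.2,0,-5.3,-12.8,0,0.3,0,-7.1,-17.1,0,0.4,0,-8.9,-21.4,0,0.5,0,-10.6,-25.7,0,0.6,0,-12.4,-30,0,0.7,0,-14.2,-34.2,0,0.8,0,-16,-38.5,0,0.9,0,-17.7,-42.8,0,1.0]

```text
clock: 2.9
tool_pos: [477.5, -242.5, 280.6]
orientation: [1.92, 2.486, 0.001]
contact_force: [1.6, 0.9, -1.2]
finger_gap: 94.4
gripper_force: 0.0
```

```bash
cat > look.py <<'E'
from h import *
import sys
o=get_obs(); im=read_camera("wrist"); c=cam("wrist",o)
M=R.from_rotvec(o["orientation"]).as_matrix()
print("clk",o["clock"],"tcp",np.round(o["tool_pos"],1),"yaw",np.arctan2(M[1,0],M[0,0]).round(3),"q",np.round(o["q"],2)); print(M.round(3).tolist())
for a in sys.argv[2:]:
    th,z=a.split(":")
    for r in landmark_of(th,"wrist")[:3]: print(th,np.round(r["uv"],1),round(r["score"],2),atz(c,r["uv"],float(z)).round(1))
cv2.imwrite("pics/%s.png"%sys.argv[1],cv2.cvtColor(im,cv2.COLOR_RGB2BGR))
np.savez("pics/%s.npz"%sys.argv[1],K=c[0],R=c[1],t=c[2])
E
python3 look.py w1 driver_grip:121 holder_mouth:88 guide_mouth:58
```

```text
clk 2.9 tcp [ 477.5 -242.5  280.6] yaw 1.826 q [-0.4   0.16  0.85  1.86 -0.13  1.18  0.76]
[[-0.253, 0.968, 0.001], [0.968, 0.253, 0.0], [-0.0, 0.001, -1.0]]
driver_grip [291.2 254.3] 0.69 [ 515.  -305.9  121. ]
driver_grip [380.8 170.9] 0.67 [ 585.7 -182.1  121. ]
holder_mouth [288. 247.] 0.72 [ 513.6 -310.2   88. ]
guide_mouth [364.5  41.9] 0.75 [537.1 -43.6  58. ]
```

Emit:
step_arm:
  moves: [0,-2,0.5,2,-0.1,0,-4,1,4,-0.2,0,-6,1.5,6,-0.3,0,-7,1.9,7,-0.4,0,-7,1.9,8,-0.5,0,-7,1.9,8,-0.6,0,-7,1.9,8,-0.7,0,-7,1.9,8,-0.8,0,-7,1.9,8,-0.8,0,-7,1.9,8,-0.8]

```text
clock: 4.1
tool_pos: [514.1, -302.4, 200.3]
orientation: [0.797, 3.039, 0.001]
contact_force: [-0.4, 0.4, 0.7]
finger_gap: 93.8
gripper_force: 0.0
```

```bash
python3 look.py w2 driver_grip:121 holder_mouth:88 guide_mouth:58
```

```text
clk 4.1 tcp [ 514.1 -302.4  200.3] yaw 2.628 q [-0.09  0.35  0.65  1.82 -0.24  1.05  1.71]
[[-0.871, 0.491, 0.0], [0.491, 0.871, 0.001], [-0.0, 0.001, -1.0]]
driver_grip [271.3 220.1] 0.95 [ 513.9 -306.6  121. ]
driver_grip [399.  222.6] 0.74 [ 572.6 -207.   121. ]
holder_mouth [267.5 213.8] 0.73 [ 514.8 -311.9   88. ]
guide_mouth [513.4  99. ] 0.7 [539.  -41.1  58. ]
guide_mouth [306.2 326.1] 0.18 [ 671.8 -346.9   58. ]
```

View pics/w2.png

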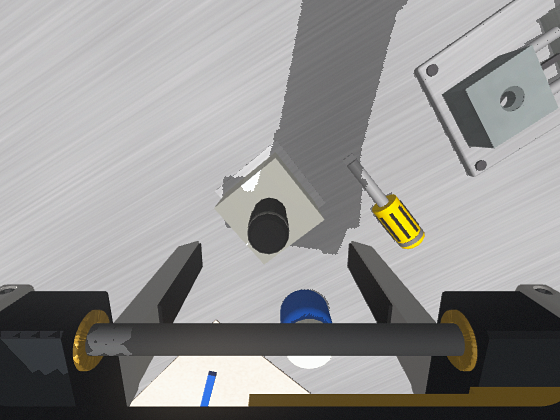

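Wrist view: the black handle stands in the white holder at (268,225), between the fingers at (180,290) and (370,290). The yellow one is off to the right at (400,220). I'll fit the handle's cylinder silhouette to get its centre.

```bash
cat > fit.py <<'E'
from h import *
import sys
from scipy.optimize import minimize
def cyl(c,x,y,zb,zt,r):
    a=np.linspace(0,2*np.pi,60); P=[(x+r*np.cos(t),y+r*np.sin(t),z) for t in a for z in(zb,zt)]
    m=np.zeros((420*4,560*4),np.uint8); h=cv2.convexHull(np.array([proj(c,p) for p in P],np.float32)*4).astype(np.int32)
    cv2.fillConvexPoly(m,h,1); return cv2.resize(m.astype(np.float32),(560,420),interpolation=cv2.INTER_AREA)
def fit(c,mask,x0,zb,r=17,L=66,freez=False):
    m=mask.astype(np.float32)
    def f(p):
        s=cyl(c,p[0],p[1],p[2] if freez else zb,(p[2] if freez else zb)+L,r); return 1-np.minimum(s,m).sum()/np.maximum(s,m).sum()
    s0=list(x0)+([zb] if freez else [])
    return minimize(f,s0,method="Nelder-Mead",options=dict(initial_simplex=[s0]+[list(np.array(s0)+np.eye(len(s0))[i]*8) for i in range(len(s0))],xatol=.1,fatol=1e-4))
E
python3 - <<'E'
from fit import *
o=get_obs(); im=read_camera("wrist"); c=cam("wrist",o)
r=outline_of("driver_grip","wrist")
for k in r[:3]:
    if abs(k["uv"][0]-270)<25:
        m=k["mask"]; print(k["score"],k["uv"],m.sum(),np.c_[np.where(m)].min(0),np.c_[np.where(m)].max(0))
        for zb in(86,89,92): q=fit(c,m,(514,-308),zb); print(zb,q.x.round(1),q.fun)
        q=fit(c,m,(514,-308),89,freez=True);print(q.x.round(1),q.fun)
print(get_obs()["tool_pos"])
E
```

```text
0.73 [269.1, 226.9] 1899 [197 247] [253 289]
86 [ 515.3 -310.1] 0.04146498441696167
89 [ 514.  -309.3] 0.053360044956207275
92 [ 513.  -308.6] 0.06921613216400146
[ 516.4 -310.7   82.6] 0.03607445955276489
[ 513.82935959 -303.31033963  200.09589884]
```

Emit:
step_arm:
  moves: [0,-0.4,-0.5,2,0,0,-0.4,-0.5,5,0,0,-0.4,-0.5,7.5,0,0,-0.4,-0.5,9.6,0,0,-0.4,-0.5,9.6,0,0,-0.4,-0.5,9.6,0,1,-0.4,-0.5,9.6,0,1,-0.4,-0.5,9.6,0,1,-0.4,-0.5,9.6,0,1,-0.4,-0.5,9.6,0]
  squeeze: 50

```text
clock: 5.4
tool_pos: [515.1, -309.8, 104.6]
orientation: [0.795, 3.039, 0.0]
contact_force: [-0.4, 0.5, -0.5]
finger_gap: 65.8
gripper_force: 0.0
```

Emit:
step_arm:
  moves: [1,0,0,0,0,1,0,0,0,0,1,0,0,0,0,1,0,0,-3,0,1,0,0,-6,0,1,0,0,-9,0,1,0,0,-12,0,1,0,0,-15,0,1,0,0,-16,0,1,0,0,-16,0]

```text
clock: 6.4
tool_pos: [515.3, -310.0, 265.0]
orientation: [0.795, 3.037, 0.0]
contact_force: [-1.0, -0.6, -1.5]
finger_gap: 32.7
gripper_force: 50.0
```

```bash
python3 look.py w3 holder_mouth:88 guide_mouth:58 driver_tip:0 driver_grip:0; python3 -c "
from h import *
o=get_obs();print(o['finger_gap'],o['gripper_force'],o['contact_force'],o['tool_pos'])"
```

```text
clk 6.4 tcp [ 515.3 -310.   265. ] yaw 2.63 q [-0.1   0.3   0.68  1.74 -0.2   1.17  1.69]
[[-0.872, 0.49, 0.002], [0.49, 0.872, -0.0], [-0.002, 0.001, -1.0]]
holder_mouth [275.4 198. ] 0.84 [ 518.9 -311.8   88. ]
guide_mouth [476.4  98.7] 0.91 [536.5 -43.1  58. ]
driver_tip [277.6 212.1] 0.94 [ 557.7 -329.4    0. ]
driver_tip [340.2 147.4] 0.74 [ 517.  -202.9    0. ]
driver_grip [273.  250.1] 0.68 [ 609.  -366.4    0. ]
driver_grip [385.9 207.6] 0.59 [ 632.5 -181.4    0. ]
32.760325283603876 49.98897054931149 [ 0.26743245 -0.03459982 -1.48197183] [ 514.29693728 -309.51610111  262.75304456]
```

View pics/w3.png

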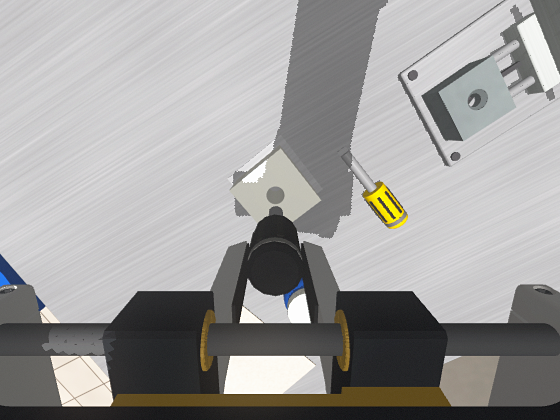

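Driver gripped and lifted: its tip is at (277,212), the holder mouth at (275,196) and the guide mouth at (477,98). Next is a tip estimate, then the transit.

Run:
```python
from fit import *
for i in range(1):
    o=get_obs(); im=read_camera("wrist"); c=cam("wrist",o); M=R.from_rotvec(o["orientation"]).as_matrix(); T=np.array(o["tool_pos"])
    print(T)
    for r in landmark_of("driver_tip","wrist")[:2]: print("tip",r["uv"],r["score"],(M.T@(atz(c,r["uv"],T[2]-93)-T)).round(1))
    for r in landmark_of("driver_grip","wrist")[:2]: print("grip",r["uv"],r["score"],(M.T@(atz(c,r["uv"],T[2]+15)-T)).round(1))
    print("exp tip px",proj(c,T+M@[0,0,93]),"grip",proj(c,T+M@[0,0,-15]))
    for r in landmark_of("guide_mouth","wrist")[:2]: print("guide",r["uv"],r["score"],atz(c,r["uv"],58))
im=read_camera("side"); c=cam("side"); u=proj(c,T+M@[0,0,93]); print(u)
for r in landmark_of("driver_tip","side"): print(r)
x,y=int(u[0]),int(u[1]); a=cv2.resize(im[y-35:y+25,x-30:x+30],(480,480),interpolation=cv2.INTER_CUBIC); cv2.imwrite("pics/s1.png",cv2.cvtColor(a,cv2.COLOR_RGB2BGR))
```

```text
[ 514.29693728 -309.51610111  262.75304456]
tip [278.2, 208.2] 0.97 [ 5.6  2.5 93. ]
tip [344.3, 151.4] 0.82 [58.1 61.4 93.1]
grip [275.5, 251.8] 0.88 [  7.4  -0.3 -15. ]
grip [390.7, 208.2] 0.77 [ 34.2  65.3 -15. ]
exp tip px [275.4973429  213.97601512] grip [275.91722202 263.28396159]
guide [476.8, 102.8] 0.59 [538.94955552 -44.80574223  58.        ]
[335.67072423 297.53359835]
{'uv': [299.4, 295.1], 'score': 0.91}
{'uv': [339.3, 303.2], 'score': 0.59}
```

View pics/s1.png

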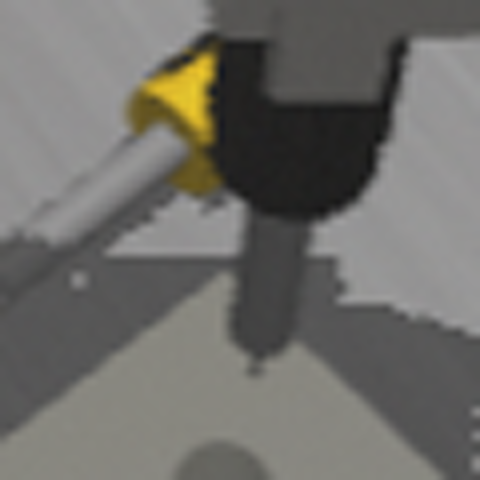

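Side crop: the blade shows as a narrow nub near edge-on, at about crop (255,368), so its width points roughly along the side camera's line of sight. I'll triangulate the tip.

Run:
```python
from h import *
o=get_obs(); c=cam("wrist",o); s=cam("side"); M=R.from_rotvec(o["orientation"]).as_matrix(); T=np.array(o["tool_pos"])
su=(335-30+255/8,297-35+370/8)
for wu in [(278.2,208.2),(277,206)]:
    P,e=tri(c,wu,s,su); print(P.round(1),e.round(1),(M.T@(P-T)).round(1))
print([s[1].T[:,2]], s[0][0,0])
t=cam("top"); print(proj(t,T+M@[0,0,93]))
im=read_camera("top"); print([ (r["uv"],r["score"]) for r in landmark_of("driver_grip","top")])
w=cv2.imread("pics/w3.png"); a=cv2.resize(w[190:300,225:325],(400,440),interpolation=cv2.INTER_CUBIC); b=cv2.resize(w[70:130,445:505],(400,440),interpolation=cv2.INTER_CUBIC)
cv2.imwrite("pics/w3c.png",np.hstack([a,b]))
```

```text
[ 520.7 -309.7  130.8] 0.5 [ -5.2   3.1 133.1]
[ 518.9 -309.9  132. ] 3.0 [ -3.7   1.9 131.8]
[array([ 0.35377621,  0.61370573, -0.70583827])] 398.687546688765
[411.12339112 234.26745126]
[([422.0, 234.5], 0.62), ([341.3, 194.5], 0.58)]
```

View pics/w3c.png

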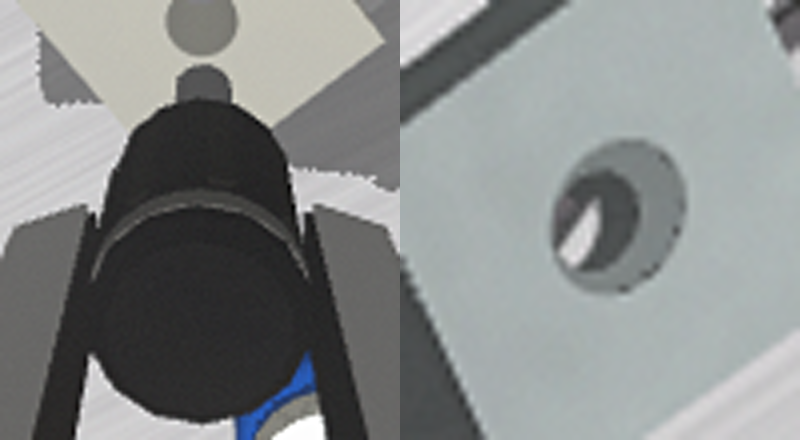

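The triangulated tip is about 130 mm below the TCP, not 93. The fingers closed only after the lift had begun, so they hold just the top of the handle. I'll lower it straight back, open, and regrasp properly.

Emit:
step_arm:
  moves: [1,0,0,3,0,1,0,0,6,0,1,0,0,8,0,1,0,0,9.5,0,1,0,0,10.5,0,1,0,0,11.2,0,1,0,0,11.6,0,1,0,0,11.6,0,0.4,0,0,11.6,0,0.4,0,0,11.6,0]

```text
clock: 8.05
tool_pos: [515.2, -310.0, 148.8]
orientation: [0.795, 3.038, -0.0]
contact_force: [-0.7, 0.3, -0.3]
finger_gap: 45.3
gripper_force: 0.0
```

Emit:
step_arm:
  moves: [0.3,0,0,0,0,0.3,0,0,0,0,0.3,0,0,1,0,0.3,0,0,2,0,0.3,0,0,3,0,0.3,0,0,4,0,0.3,0,0,4.2,0,0.3,0,0,4.2,0,1,0,0,4.2,0,1,0,0,4.2,0]

```text
clock: 9.05
tool_pos: [515.0, -310.0, 106.5]
orientation: [0.795, 3.039, -0.0]
contact_force: [0.7, 0.4, -0.0]
finger_gap: 52.9
gripper_force: 0.0
```

Run:
```python
from fit import *
o=get_obs(); im=read_camera("wrist"); c=cam("wrist",o); T=np.array(o["tool_pos"]);print(T,o["finger_gap"],o["contact_force"])
im=read_camera("side"); s=cam("side")
r=outline_of("driver_grip","side")
for k in r: print(k["uv"],k["score"])
for r in landmark_of("driver_grip","side"): print(r)
print(proj(s,[515,-310,120]))
```

```text
[ 515.04556654 -310.02221747  106.52184881] 52.915217883532414 [ 0.69957544  0.43508009 -0.0371784 ]
[310.8, 291.7] 0.55
{'uv': [273.1, 231.4], 'score': 0.54}
[333.60502999 313.13307066]
```

Emit:
step_arm:
  moves: [1,0,0,0,0,1,0,0,0,0,1,0,0,0,0,1,0,0,0,0,1,0,0,0,0,1,0,0,0,0,1,0,0,0,0,1,0,0,-1,0,1,0,0,-4,0,1,0,0,-7,0]
  squeeze: 60

```text
clock: 10.25
tool_pos: [514.1, -309.9, 176.9]
orientation: [-0.796, -3.037, 0.001]
contact_force: [0.1, 0.1, -1.5]
finger_gap: 33.2
gripper_force: 60.0
```

Emit:
step_arm:
  moves: [1,0,0,-3,0,1,0,0,-6,0,1,0,0,-9,0,1,0,0,-9,0,1,0,0,-9,0,1,0,0,-9,0,1,0,0,-9,0,1,0,0,-9,0,1,0,0,-9,0,1,0,0,-9,0]

```text
clock: 11.25
tool_pos: [514.7, -309.8, 265.9]
orientation: [-0.795, -3.039, 0.0]
contact_force: [-0.5, 0.5, -2.2]
finger_gap: 32.9
gripper_force: 60.0
```

Run:
```python
from h import *
o=get_obs(); w=read_camera("wrist"); c=cam("wrist",o); M=R.from_rotvec(o["orientation"]).as_matrix(); T=np.array(o["tool_pos"])
print(T,o["finger_gap"])
for r in landmark_of("driver_tip","wrist")[:2]: print("tip",r["uv"],r["score"],(M.T@(atz(c,r["uv"],T[2]-93)-T)).round(1))
for r in landmark_of("guide_mouth","wrist")[:2]: print("guide",r["uv"],r["score"],atz(c,r["uv"],58))
for r in landmark_of("holder_mouth","wrist")[:2]: print("mouth",r["uv"],r["score"],atz(c,r["uv"],87))
im=read_camera("side"); s=cam("side"); u=proj(s,T+M@[0,0,93]); print("exp",u, "wexp",proj(c,T+M@[0,0,93]))
for r in landmark_of("driver_tip","side"): print(r)
x,y=int(u[0]),int(u[1]); print(x,y)
a=cv2.resize(im[y-30:y+30,x-25:x+25],(400,480),interpolation=cv2.INTER_CUBIC)
b=cv2.resize(w[180:300,225:325],(400,480),interpolation=cv2.INTER_CUBIC)
cv2.imwrite("pics/s2.png",cv2.cvtColor(np.hstack([a,b]),cv2.COLOR_RGB2BGR))
```

```text
[ 514.72593814 -309.82118669  265.86303843] 32.92107002768152
tip [276.4, 220.1] 0.79 [-6.1  0.9 93. ]
tip [342.7, 149.7] 0.76 [59.6 59.9 93. ]
guide [474.5, 100.7] 0.89 [536.74837676 -45.06921298  58.        ]
mouth [272.7, 195.8] 0.9 [ 514.25222827 -313.28857464   87.        ]
exp [336.25052792 296.51333599] wexp [275.49652155 213.97393046]
{'uv': [336.6, 295.5], 'score': 0.83}
336 296
```

View pics/s2.png

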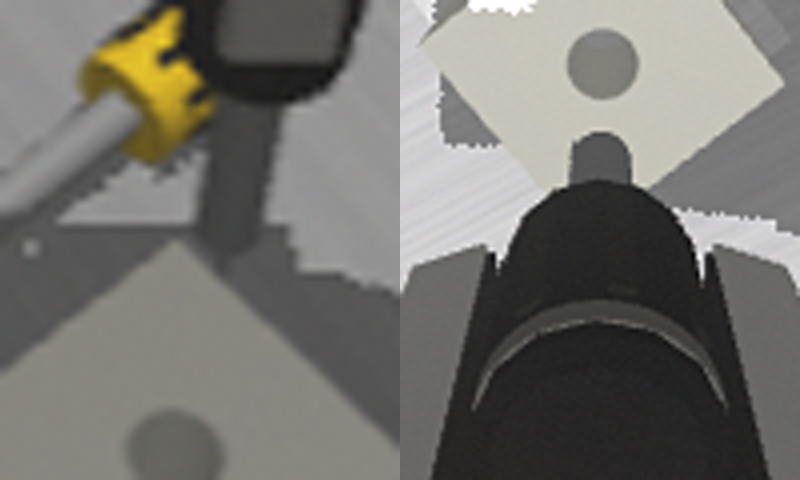

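Run:
```python
from h import *
o=get_obs(); c=cam("wrist",o); s=cam("side"); M=R.from_rotvec(o["orientation"]).as_matrix(); T=np.array(o["tool_pos"])
for dx in(0,-5):
  for z in (18,30,60,85,93):
    a=proj(s,T+M@[dx,0,z]); b=proj(c,T+M@[dx,0,z]); print(dx,z,"side crop",((a-[311,266])*8).round(),"wrist crop",((b-[225,180])*4+[400,0]).round())
```

```text
0 18 side crop [240.  26.] wrist crop [603. 252.]
0 30 side crop [234.  63.] wrist crop [603. 229.]
0 60 side crop [218. 152.] wrist crop [602. 179.]
0 85 side crop [206. 222.] wrist crop [602. 145.]
0 93 side crop [203. 243.] wrist crop [602. 136.]
-5 18 side crop [266.  26.] wrist crop [603. 279.]
-5 30 side crop [259.  63.] wrist crop [603. 254.]
-5 60 side crop [243. 152.] wrist crop [602. 201.]
-5 85 side crop [231. 221.] wrist crop [602. 166.]
-5 93 side crop [227. 243.] wrist crop [602. 156.]
```

Both views agree the tool is upright but sits about −4.7 mm along tool x in the grip. I'll set it back and regrasp it centred.

Emit:
step_arm:
  moves: [1,0,0,4,0,1,0,0,8,0,1,0,0,12,0,1,0,0,14.5,0,1,0,0,15.6,0,1,0,0,15.8,0,1,0,0,15.8,0,0.5,0,0,15.8,0,0.5,0,0,15.8,0,0.5,-0.2,0,15.8,0]

```text
clock: 12.55
tool_pos: [517.0, -310.9, 109.0]
orientation: [0.795, 3.038, 0.0]
contact_force: [0.5, 0.2, -0.0]
finger_gap: 46.6
gripper_force: 0.0
```

Emit:
step_arm:
  moves: [0.5,-0.3,0.05,0,0,0.5,-0.3,0.05,0,0,1,-0.3,0.05,0,0,1,-0.3,0.05,0,0,1,-0.3,0.05,0,0,1,-0.3,0.05,0,0,1,-0.3,0.05,0,0,1,-0.3,0.05,0,0,1,-0.3,0.05,-2,0,1,-0.3,0.05,-5,0]

```text
clock: 13.55
tool_pos: [518.4, -311.3, 157.3]
orientation: [-0.794, -3.036, -0.0]
contact_force: [0.4, -0.4, -1.1]
finger_gap: 32.9
gripper_force: 60.0
```

Emit:
step_arm:
  moves: [1,0,0,-4,0,1,0,0,-8,0,1,0,0,-10,0,1,0,0,-10.5,0,1,0,0,-10.5,0,1,0,0,-10.5,0,1,0,0,-10.5,0,1,0,0,-10.5,0,1,0,0,-10.5,0,1,0,0,-10.5,0]

```text
clock: 14.55
tool_pos: [519.3, -311.8, 262.8]
orientation: [-0.795, -3.039, 0.0]
contact_force: [0.2, -0.6, -1.2]
finger_gap: 32.9
gripper_force: 60.0
```

```bash
cat > tipchk.py <<'E'
from h import *
o=get_obs(); w=read_camera("wrist"); c=cam("wrist",o); M=R.from_rotvec(o["orientation"]).as_matrix(); T=np.array(o["tool_pos"])
print(T.round(1),o["finger_gap"].round(1),"yaw",np.arctan2(M[1,0],M[0,0]).round(3),"q",np.round(o["q"],2))
for r in landmark_of("driver_tip","wrist")[:2]: print("tip",r["uv"],r["score"],(M.T@(atz(c,r["uv"],T[2]-93)-T)).round(1))
for r in landmark_of("guide_mouth","wrist")[:2]: print("guide",r["uv"],r["score"],atz(c,r["uv"],58).round(1))
for r in landmark_of("holder_mouth","wrist")[:2]: print("mouth",r["uv"],r["score"],atz(c,r["uv"],87).round(1))
cv2.imwrite("pics/tc_w.png",cv2.cvtColor(w,cv2.COLOR_RGB2BGR))
s=cam("side"); im=read_camera("side"); cv2.imwrite("pics/tc_s.png",cv2.cvtColor(im,cv2.COLOR_RGB2BGR))
print("exp",proj(s,T+M@[0,0,93]), "wexp",proj(c,T+M@[0,0,93]))
for r in landmark_of("driver_tip","side"): print("side tip",r)
E
python3 tipchk.py
python3 - <<'E'
# measure the shank's edges per row (darker, below the handle) in the wrist picture
import cv2
w=cv2.imread("pics/tc_w.png",0)
for r in range(200,240,3): print(r,w[r,262:290].tolist())
E
```

```text
Traceback (most recent call last):
  File "tipchk.py", line 3, in <module>
    print(T.round(1),o["finger_gap"].round(1),"yaw",np.arctan2(M[1,0],M[0,0]).round(3),"q",np.round(o["q"],2))
                     ^^^^^^^^^^^^^^^^^^^^^
AttributeError: 'float' object has no attribute 'round'
[ WARN:0@0.021] global loadsave.cpp:275 findDecoder imread_('pics/tc_w.png'): can't open/read file: check file path/integrity
Traceback (most recent call last):
TypeError: 'NoneType' object is not subscriptable
```

Emit:
step_arm:
  moves: [1,1.7,2.7,-1,0,1,3.4,5.4,-1,0,1,5.1,8.1,-1,0,1,6.8,10.8,-1,0,1,8.5,13.5,-1,0,1,10.2,16.2,-1,0,1,12,19,-1,0,1,14,22,0,0,1,15.5,24.3,1.5,0,1,15.5,24.3,2.5,0]

```text
clock: 15.6
tool_pos: [503.0, -20.3, 237.3]
orientation: [-0.788, -3.041, -0.001]
contact_force: [-0.3, 0.5, -2.1]
finger_gap: 33.1
gripper_force: 60.0
```

```bash
sed -i 's/o\["finger_gap"\].round(1)/o["finger_gap"]/' tipchk.py
cat >> tipchk.py <<'E'
g=proj(c,[537.5,-43.5,50]); x,y=int(g[0]),int(g[1]); print("guide px",g)
a=cv2.resize(w[y-25:y+25,x-25:x+25],(400,400),interpolation=cv2.INTER_CUBIC)
u=proj(c,T+M@[0,0,85]); x2,y2=int(u[0]),int(u[1]); b=cv2.resize(w[y2-40:y2+40,x2-40:x2+40],(400,400),interpolation=cv2.INTER_CUBIC); print("origins",x-25,y-25,x2-40,y2-40)
cv2.imwrite("pics/tc.png",cv2.cvtColor(np.hstack([a,b]),cv2.COLOR_RGB2BGR))
E
python3 tipchk.py
```

```text
[503.  -20.3 237.3] 33.10676573384801 yaw 2.635 q [-0.56  0.11  0.52  1.97 -0.06  1.08  1.05]
tip [166.9, 257.4] 0.7 [ -44.5 -106.9   92.9]
tip [275.2, 215.0] 0.69 [-1.  -0.3 93. ]
guide [272.1, 227.8] 0.82 [538.2 -44.4  58. ]
mouth [77.7, 317.1] 0.77 [ 514.5 -312.1   87. ]
exp [251.56551136 205.26616854] wexp [275.49961488 213.97881152]
side tip {'uv': [255.3, 202.9], 'score': 0.96}
side tip {'uv': [300.9, 298.1], 'score': 0.56}
guide px [272.47733114 225.04384135]
origins 247 200 235 176
```

View pics/tc.png

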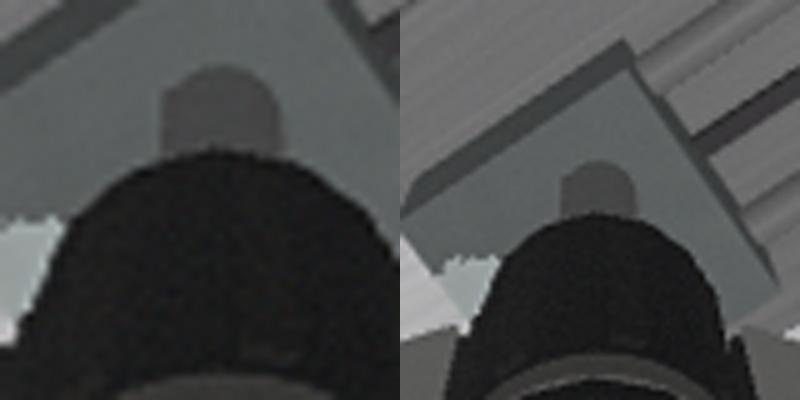

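Wrist crop: the shank end is at row 208, as expected for a centred grasp, and the hole is hidden behind it. I'll move straight above the hole, where it shows above the shank, and get a slot direction from the earlier w3 crop.

Run:
```python
from h import *
d=np.load("pics/w3.npz"); c=(d["K"],d["R"],d["t"])
cv=lambda x,y:(445+(x-400)/400*60,70+y/440*60)
for z in (40,37):
    P=atz(c,cv(572,262),z);Q=atz(c,cv(598,200),z); print(P.round(1),Q.round(1),"slot angle",np.arctan2(*(Q-P)[1::-1]).round(2))
print("rim centre @58",atz(c,cv(620,217),58).round(1), "bore bottom centre",atz(c,cv(596,222),40).round(1))
g=np.array([538,-44.]); o=get_obs(); M=R.from_rotvec(o["orientation"]).as_matrix(); print("move",(M.T@np.r_[g-np.array(o["tool_pos"])[:2],0]).round(1))
```

```text
[545.2 -41.5  40. ] [538.  -33.8  40. ] slot angle 2.33
[545.9 -39.8  37. ] [538.6 -32.   37. ] slot angle 2.33
rim centre @58 [538.4 -41.8  58. ] bore bottom centre [541.2 -35.3  40. ]
move [-39.2   0.4   0. ]
```

Emit:
step_arm:
  moves: [1,-1.5,0,0,0.14,1,-3,0,0,0.28,1,-3.9,0,0,0.42,1,-3.9,0,0,0.56,1,-3.9,0,0,0.7,1,-3.9,0,0,0.84,1,-3.9,0,0,0.98,1,-3.9,0,0,1.1,1,-3.9,0,0,1.2,1,-3.9,0,0,1.2]

```text
clock: 16.9
tool_pos: [537.6, -43.9, 238.6]
orientation: [2.375, 2.056, 0.001]
contact_force: [-0.2, 0.0, -1.7]
finger_gap: 33.0
gripper_force: 60.0
```

```bash
python3 tipchk.py
python3 - <<'E'
from h import *
w=cv2.imread("pics/tc_w.png"); s=cv2.imread("pics/tc_s.png"); o=get_obs(); c=cam("wrist",o); g=proj(c,[538,-43,50]); x,y=map(int,g)
T=np.array(o["tool_pos"]); u=proj(cam("side"),T-[0,0,85]); x2,y2=map(int,u); print("O",x-20,y-20,"S",x2-20,y2-20)
np.savez("pics/tc.npz",K=c[0],R=c[1],t=c[2])
cv2.imwrite("pics/tc2.png",np.hstack([cv2.resize(w[y-20:y+20,x-20:x+20],(400,400),interpolation=cv2.INTER_CUBIC),cv2.resize(s[y2-20:y2+20,x2-20:x2+20],(400,400),interpolation=cv2.INTER_CUBIC)]))
E
```

```text
[537.6 -43.9 238.6] 32.995267546284914 yaw 1.427 q [-0.64  0.2   0.71  1.9  -0.15  1.09 -0.03]
tip [275.2, 212.1] 0.73 [ 1.2  0.6 93. ]
guide [271.8, 195.2] 0.74 [534.2 -45.   58. ]
mouth [285.3, 388.8] 0.88 [ 514.2 -309.5   87. ]
exp [271.05529813 205.83171182] wexp [274.5437583  213.34223338]
side tip {'uv': [272.9, 204.8], 'score': 0.98}
side tip {'uv': [299.5, 295.1], 'score': 0.75}
guide px [274.31340887 192.30205589]
origins 249 167 234 175
O 254 172 S 250 183
```

View pics/tc2.png

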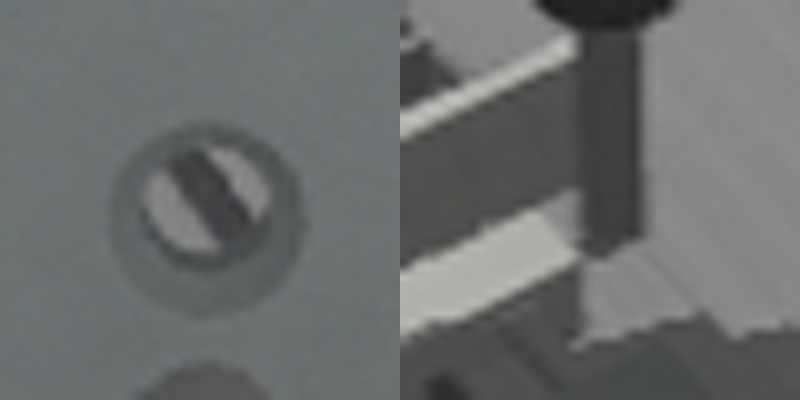

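The slot is clear: a dark band from crop (185,160) to (240,240), with the hole rim centred at crop (207,220).

Run:
```python
from h import *
d=np.load("pics/tc.npz"); c=(d["K"],d["R"],d["t"]); cv=lambda x,y:(254+x/10,172+y/10)
P=atz(c,cv(185,160),40);Q=atz(c,cv(240,240),40); print("slot",np.arctan2(*(Q-P)[1::-1]),((P+Q)/2).round(1))
print("rim centre",atz(c,cv(207,220),58).round(1))
o=get_obs(); M=R.from_rotvec(o["orientation"]).as_matrix(); T=np.array(o["tool_pos"])
print(T, (M.T@(atz(c,cv(207,220),58)-T)).round(1), M.round(2).tolist())
# shank end extreme row
w=cv2.imread("pics/tc_w.png",0); print([int(v) for v in w[203:225,275]]); print("exp end centre",proj(c,T+M@[0,0,86]))
s=cam("side"); print("side exp axis",[proj(s,T+M@[0,0,z]).round(1) for z in(30,85,93)])
```

```text
slot -1.1161984554581783 [538.1 -44.8  40. ]
rim centre [537.6 -43.4  58. ]
[537.3401852  -43.3574267  238.19635289] [ -0.    0.2 180.2] [[0.14, 0.99, 0.0], [0.99, -0.14, -0.0], [-0.0, 0.0, -1.0]]
[101, 112, 108, 110, 109, 90, 86, 87, 86, 87, 88, 87, 86, 88, 86, 86, 34, 36, 39, 36, 37, 37]
exp end centre [274.54842725 215.40451401]
side exp axis [array([270.2, 183.7]), array([270.8, 203.2]), array([270.8, 205.9])]
```

Emit:
step_arm:
  moves: [1,0,0.05,3,0.1,1,0,0.05,6,0.2,1,0,0.05,7.5,0.3,1,0,0.05,8,0.4,1,0,0.05,8.5,0.4,1,0,0.05,9,0.4,1,0,0.05,9.3,0.4,1,0,0.05,9.6,0.4,1,0,0.05,9.6,0.4,1,0,0.05,9.6,0.4]

```text
clock: 18.2
tool_pos: [537.9, -43.3, 142.3]
orientation: [2.734, 1.548, 0.0]
contact_force: [-0.1, 0.6, -1.4]
finger_gap: 33.2
gripper_force: 60.0
```

Emit:
step_arm:
  moves: [1,0,0,0.2,0,1,0,0,0.4,0,1,0,0,0.5,0,1,0,0,0.6,0,1,0,0,0.7,0,1,0,0,0.8,0,1,0,0,0.85,0,1,0,0,0.9,0,1,0,0,0.9,0,1,0,0,0.9,0]

```text
clock: 19.2
tool_pos: [537.8, -43.3, 133.1]
orientation: [2.734, 1.547, -0.0]
contact_force: [-0.3, -0.7, -0.0]
finger_gap: 33.1
gripper_force: 60.0
```

Emit:
step_arm:
  moves: [1,0,0,0.05,0,1,0,0,0.05,0,1,0,0,0.1,0,1,0,0,0.1,0,1,0,0,0.15,0,1,0,0,0.15,0,1,0,0,0.15,0,1,0,0,0.15,0,1,0,0,0.15,0,1,0,0,0.15,0]

```text
clock: 20.2
tool_pos: [537.9, -43.2, 131.8]
orientation: [-2.734, -1.547, -0.0]
contact_force: [-1.3, -0.6, 6.5]
finger_gap: 33.0
gripper_force: 60.0
```

Emit:
step_arm:
  moves: [1,0,0,0.0,0.06,1,0,0,0.0,0.12,1,0,0,0.02,0.18,1,0,0,0.02,0.24,1,0,0,0.02,0.3,1,0,0,0.02,0.33,1,0,0,0.05,0.33,1,0,0,0.1,0.33,1,0,0,0.15,0.33,1,0,0,0.15,0.33]

```text
clock: 21.2
tool_pos: [538.6, -43.2, 131.2]
orientation: [-2.951, -1.077, -0.002]
contact_force: [-4.6, 1.5, 24.5]
finger_gap: 33.3
gripper_force: 60.0
```

Emit:
step_arm:
  moves: [1,0,0,-0.12,0,1,0,0,-0.12,0.05,1,0,0,-0.12,0.1,1,0,0,-0.12,0.15,1,0,0,-0.12,0.2,1,0,0,-0.12,0.2,1,0,0,-0.1,0.2,1,0,0,-0.07,0.2,1,0,0,-0.05,0.2,1,0,0,-0.05,0.2]

```text
clock: 22.2
tool_pos: [538.5, -43.1, 131.5]
orientation: [-3.044, -0.777, -0.002]
contact_force: [-3.2, 1.6, 18.8]
finger_gap: 33.2
gripper_force: 60.0
```

Emit:
step_arm:
  moves: [1,0,0,-0.08,0.05,1,0,0,-0.08,0.1,1,0,0,-0.08,0.15,1,0,0,-0.08,0.2,1,0,0,-0.08,0.25,1,0,0,-0.08,0.3,1,0,0,-0.05,0.3,1,0,0,0,0.3,1,0,0,0,0.3,1,0,0,0,0.3]

```text
clock: 23.2
tool_pos: [538.2, -43.2, 131.5]
orientation: [-3.125, -0.314, -0.001]
contact_force: [-5.7, 0.9, 22.3]
finger_gap: 33.3
gripper_force: 60.0
```

Emit:
step_arm:
  moves: [1,-0.08,0,-0.06,0,1,-0.08,0,-0.06,-0.03,1,-0.08,0,-0.04,-0.07,1,-0.08,0,-0.04,-0.11,1,-0.08,0,-0.04,-0.15,1,-0.08,0,-0.04,-0.19,1,-0.08,0,-0.04,-0.23,1,-0.08,0,-0.04,-0.27,1,-0.08,0,-0.04,-0.31,1,-0.08,0,-0.04,-0.35]

```text
clock: 24.2
tool_pos: [537.8, -43.5, 131.6]
orientation: [3.023, 0.855, 0.002]
contact_force: [0.8, 0.1, 10.7]
finger_gap: 33.1
gripper_force: 60.0
```

Run:
```python
from h import *
o=get_obs();M=R.from_rotvec(o["orientation"]).as_matrix();print({k:np.round(o[k],2) for k in("tool_pos","contact_force","wrist_torque","q","tau")},np.arctan2(M[1,0],M[0,0]))
```

```text
{'tool_pos': array([537.78, -43.45, 131.63]), 'contact_force': array([ 0.78,  0.11, 10.67]), 'wrist_torque': array([-0.1 ,  0.15,  0.02]), 'q': array([-0.72,  0.39,  0.85,  2.02, -0.38,  0.89, -0.68]), 'tau': array([-1.030e+00, -5.620e+01,  1.348e+01, -3.285e+01, -2.600e-01,
       -2.000e-02, -1.080e+00])} 0.5513107029106745
```

Emit:
step_arm:
  moves: [1,0,0,0,-0.05,1,0,0,0,-0.1,1,0,0,0,-0.15,1,0,0,0,-0.2,1,0,0,0,-0.25,1,0,0,0,-0.3,1,0,0,0,-0.35,1,0,0,0,-0.4,1,0,0,0,-0.45,1,0,0,0,-0.5]

```text
clock: 25.2
tool_pos: [537.8, -43.5, 131.7]
orientation: [2.717, 1.576, 0.002]
contact_force: [-0.7, -0.0, 10.7]
finger_gap: 33.2
gripper_force: 60.0
```

Emit:
step_arm:
  moves: [1,0,0,0,-0.07,1,0,0,0,-0.14,1,0,0,0,-0.21,1,0,0,0,-0.28,1,0,0,0,-0.35,1,0,0,0,-0.42,1,0,0,0,-0.49,1,0,0,0,-0.56,1,0,0,0,-0.63,1,0,0,0,-0.7]

```text
clock: 26.2
tool_pos: [538.3, -43.2, 131.7]
orientation: [2.01, 2.413, 0.003]
contact_force: [3.3, 1.4, 7.7]
finger_gap: 33.2
gripper_force: 60.0
```

```bash
cat > st.py <<'E'
from h import *
o=get_obs();M=R.from_rotvec(o["orientation"]).as_matrix();print({k:np.round(o[k],2).tolist() for k in("clock","tool_pos","contact_force","wrist_torque","q")},"yaw",np.arctan2(M[1,0],M[0,0]).round(3))
E
python3 st.py
python3 - <<'E'
from h import *
im=read_camera("top"); c=cam("top"); r=landmark_of("fence_top","top"); print([(x["uv"],x["score"],atz(c,x["uv"],88).round(1)) for x in r[:2]])
# profile of brightness along unit y at fence height, to find the fence plate, now and at the start
a=cv2.imread("pics/top0.png",0); b=cv2.cvtColor(im,cv2.COLOR_RGB2GRAY)
g=np.array([537.7,-43.5]); ux=np.array([.9957,.093]); uy=np.array([-.093,.9957])
for n,i in(("0",a),("1",b)):
    print(n,[int(np.mean([i[tuple(np.round(proj(c,np.r_[g+ux*s+uy*y,88])).astype(int)[::-1])] for s in(-45,-40,45)])) for y in range(40,150,4)])
E
```

```text
{'clock': 26.2, 'tool_pos': [538.26, -43.15, 131.73], 'contact_force': [3.27, 1.41, 7.74], 'wrist_torque': [0.4, -0.71, -0.2], 'q': [-0.5, 0.32, 0.55, 2.01, -0.22, 0.87, 0.36]} yaw 1.752
[([242.5, 233.0], 0.39, array([532.2,  53.6,  88. ]))]
0 [134, 133, 134, 134, 133, 133, 132, 132, 132, 132, 120, 143, 138, 143, 143, 107, 85, 154, 123, 130, 129, 130, 129, 129, 129, 92, 91, 106]
1 [91, 91, 85, 92, 93, 90, 90, 89, 89, 88, 86, 77, 75, 81, 98, 88, 88, 109, 135, 135, 135, 134, 134, 134, 133, 97, 95, 110]
```

Wrist torque is −0.2 N m and the fence has moved back slightly, so the blade has caught in the slot. I'll unload and push down.

Emit:
step_arm:
  moves: [1,0,0,0,0.05,1,0,0,0.05,0.05,1,0,0,0.1,0.05,1,0,0,0.15,0.05,1,0,0,0.2,0.05,1,0,0,0.2,0.08,1,0,0,0.2,0.1,1,0,0,0.2,0.1,1,0,0,0.2,0.1,1,0,0,0.2,0.1]

```text
clock: 27.3
tool_pos: [538.7, -43.3, 131.1]
orientation: [2.131, 2.306, 0.005]
contact_force: [-5.1, 0.5, 33.0]
finger_gap: 33.4
gripper_force: 60.0
```

```bash
python3 st.py
```

```text
{'clock': 27.3, 'tool_pos': [538.7, -43.34, 131.06], 'contact_force': [-5.09, 0.51, 33.0], 'wrist_torque': [0.25, 1.7, 0.09], 'q': [-0.51, 0.33, 0.58, 2.01, -0.23, 0.87, 0.27]} yaw 1.65
```

The blade was probably already bottomed in the slot from first contact: the net fence shift of about −15 mm matches 20 mm/rad times the net turn. I'll drive clockwise with light pressure and check.

Emit:
step_arm:
  moves: [1,0,-0.05,-0.17,0.05,1,0,-0.05,-0.17,0.15,1,0,-0.05,-0.17,0.25,1,0,-0.05,-0.17,0.35,1,0,-0.05,-0.17,0.45,1,0,-0.05,-0.17,0.55,1,0,-0.05,-0.17,0.65,1,0,-0.05,-0.17,0.75,1,0,-0.05,-0.17,0.85,1,0,-0.05,-0.17,0.95]

```text
clock: 28.3
tool_pos: [537.6, -43.3, 131.6]
orientation: [2.953, 1.071, 0.003]
contact_force: [0.9, 0.5, 13.4]
finger_gap: 33.2
gripper_force: 60.0
```

```bash
python3 st.py
cat > fence.py <<'E'
from h import *
im=read_camera("top"); c=cam("top"); cv2.imwrite("pics/tf.png",cv2.cvtColor(im,cv2.COLOR_RGB2BGR))
g=np.array([537.7,-43.5]); ux=np.array([.9957,.093]); uy=np.array([-.093,.9957])
for cn in("top","side","wrist"):
    if cn!="top": read_camera(cn); c=cam(cn)
    for th,z in(("fence_top",88),("lever_tip",150),("lever_hinge",62)):
        for x in landmark_of(th,cn)[:1]:
            p=atz(c,x["uv"],z)[:2]-g; print(cn,th,np.round(x["uv"]),round(x["score"],2),"unit xy",(p@ux).round(1),(p@uy).round(1))
E
python3 fence.py
```

```text
{'clock': 28.3, 'tool_pos': [537.62, -43.27, 131.57], 'contact_force': [0.9, 0.54, 13.38], 'wrist_torque': [0.24, 0.09, 0.25], 'q': [-0.69, 0.38, 0.8, 2.02, -0.35, 0.88, -0.57]} yaw 0.696
top lever_tip [206. 223.] 0.59 unit xy 31.0 168.3
top lever_hinge [217. 221.] 0.58 unit xy 40.5 155.8
side fence_top [250. 198.] 0.83 unit xy 6.9 99.3
side lever_tip [242. 157.] 0.39 unit xy 35.7 176.0
side lever_hinge [244. 184.] 0.67 unit xy 34.2 177.8
wrist fence_top [167. 160.] 0.62 unit xy 0.0 96.1
wrist lever_tip [29. 33.] 0.63 unit xy 32.7 165.8
wrist lever_hinge [124.  67.] 0.58 unit xy 35.5 163.8
```

Emit:
step_arm:
  moves: [1,0,0,0,0.1,1,0,0,0,0.22,1,0,0,0,0.34,1,0,0,0,0.46,1,0,0,0,0.58,1,0,0,0,0.7,1,0,0,0,0.82,1,0,0,0,0.94,1,0,0,0,1.06,1,0,0,0,1.15]

```text
clock: 29.9
tool_pos: [537.2, -43.2, 131.5]
orientation: [-3.06, 0.708, -0.001]
contact_force: [-2.5, 2.0, 17.8]
finger_gap: 33.1
gripper_force: 60.0
```

```bash
python3 st.py; python3 fence.py
```

```text
{'clock': 29.9, 'tool_pos': [537.2, -43.16, 131.48], 'contact_force': [-2.53, 2.02, 17.78], 'wrist_torque': [0.76, 1.05, 0.21], 'q': [-0.88, 0.51, 1.11, 2.03, -0.57, 0.95, -1.5]} yaw -0.455
top fence_top [213. 221.] 0.72 unit xy 39.9 162.5
top lever_tip [207. 220.] 0.65 unit xy 37.2 167.4
top lever_hinge [214. 223.] 0.82 unit xy 36.7 163.8
side fence_top [244. 193.] 0.75 unit xy 3.3 124.8
side lever_tip [241. 155.] 0.56 unit xy 37.3 184.6
side lever_hinge [248. 186.] 0.73 unit xy 39.0 165.9
wrist fence_top [152. 304.] 0.79 unit xy -2.3 120.8
wrist lever_hinge [103. 277.] 0.86 unit xy 35.3 161.6
```

Emit:
step_arm:
  moves: [1,0,0,0,0.06,1,0,0,0,0.13,1,0,0,0,0.2,1,0,0,0,0.27,1,0,0,0,0.34,1,0,0,0,0.4,1,0,0,0,0.46,1,0,0,0,0.52,1,0,0,0,0.58,1,0,0,0,0.6]

```text
clock: 31.5
tool_pos: [537.1, -43.0, 131.5]
orientation: [-2.716, 1.577, -0.0]
contact_force: [-3.4, 3.3, 20.7]
finger_gap: 33.1
gripper_force: 60.0
```

```bash
python3 st.py; python3 fence.py
```

```text
{'clock': 31.5, 'tool_pos': [537.07, -43.03, 131.46], 'contact_force': [-3.38, 3.32, 20.67], 'wrist_torque': [1.34, 1.34, 0.17], 'q': [-0.94, 0.62, 1.25, 2.03, -0.71, 1.02, -1.96]} yaw -1.052
top lever_hinge [218. 220.] 0.68 unit xy 42.9 153.9
side fence_top [244. 191.] 0.81 unit xy 6.3 130.2
side lever_hinge [244. 186.] 0.74 unit xy 32.3 171.6
```

Emit:
step_arm:
  moves: [1,0,0,0,0.05,1,0,0,0,0.1,1,0,0,0,0.15,1,0,0,0,0.2,1,0,0,0,0.24,1,0,0,0,0.28,1,0,0,0,0.3,1,0,0,0,0.3,1,0,0,0,0.3,1,0,0,0,0.3]

```text
clock: 33.1
tool_pos: [537.0, -42.9, 131.5]
orientation: [-2.452, 1.962, 0.001]
contact_force: [-3.7, 4.7, 20.8]
finger_gap: 33.2
gripper_force: 60.0
```

```bash
python3 st.py; python3 fence.py | grep fence
python3 - <<'E'
from h import *
s=read_camera("side"); t=read_camera("top")
cv2.imwrite("pics/f1.png",cv2.cvtColor(np.hstack([cv2.resize(s[140:240,200:300],(400,400),interpolation=cv2.INTER_CUBIC),cv2.resize(t[180:280,180:280],(400,400),interpolation=cv2.INTER_CUBIC)]),cv2.COLOR_RGB2BGR))
E
```

```text
{'clock': 33.1, 'tool_pos': [537.0, -42.87, 131.46], 'contact_force': [-3.71, 4.68, 20.8], 'wrist_torque': [1.5, 1.32, 0.2], 'q': [-0.96, 0.67, 1.3, 2.03, -0.76, 1.06, -2.21]} yaw -1.349
side fence_top [240. 188.] 0.78 unit xy 5.2 142.9
wrist fence_top [256. 373.] 0.63 unit xy -1.8 136.6
```

View pics/f1.png

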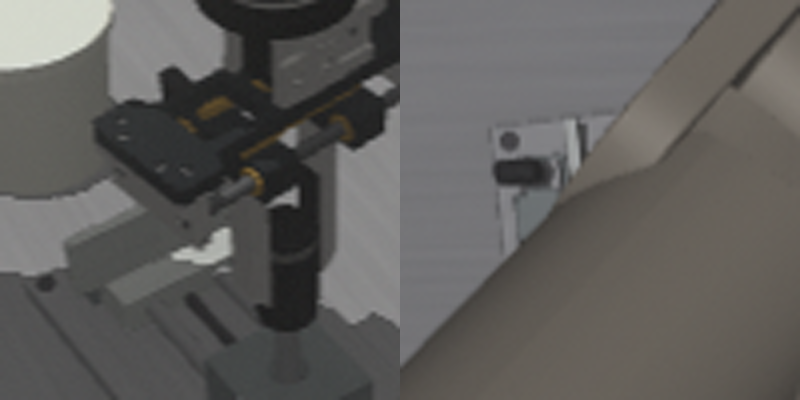

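Top crop: the fence plate is at about column 224, close to the end block and lever at (310,223). Torque is still 0.20, so I'll turn a little more until it stalls.

Emit:
step_arm:
  moves: [1,0,0,0,0.04,1,0,0,0,0.08,1,0,0,0,0.12,1,0,0,0,0.16,1,0,0,0,0.2,1,0,0,0,0.2,1,0,0,0,0.2,1,0,0,0,0.2,1,0,0,0,0.2,1,0,0,0,0.2]

```text
clock: 34.8
tool_pos: [537.4, -42.6, 131.5]
orientation: [-2.244, 2.196, 0.0]
contact_force: [-0.8, 4.5, 18.4]
finger_gap: 33.7
gripper_force: 60.0
```

```bash
python3 st.py; python3 fence.py | grep fence
```

```text
{'clock': 34.8, 'tool_pos': [537.41, -42.62, 131.52], 'contact_force': [-0.79, 4.53, 18.43], 'wrist_torque': [1.88, 0.64, 0.45], 'q': [-0.97, 0.69, 1.33, 2.03, -0.78, 1.07, -2.38]} yaw -1.549
side fence_top [235. 190.] 0.83 unit xy -8.1 144.9
wrist fence_top [288. 374.] 0.64 unit xy -2.8 137.0
```

Torque rose to 0.45 N m with the fence no longer moving, so the fence is home. I'll unload, lift out, and carry the driver back.

Emit:
step_arm:
  moves: [1,0,0,0,-0.12,1,0,0,-0.3,-0.2,1,0,0,-1.5,-0.2,1,0,0,-4,-0.2,1,0,0,-7,-0.25,1,0,0,-10,-0.35,1,0,0,-13,-0.45,1,0,0,-13.5,-0.55,1,0,0,-13.5,-0.65,1,0,0,-13.5,-0.75]

```text
clock: 36.4
tool_pos: [536.3, -43.8, 266.5]
orientation: [-2.894, 1.222, -0.0]
contact_force: [-0.9, -0.3, -1.8]
finger_gap: 33.3
gripper_force: 60.0
```

```bash
python3 st.py
python3 - <<'E'
from h import *
o=get_obs();M=R.from_rotvec(o["orientation"]).as_matrix(); print((M.T@(np.array([517,-312,262])-o["tool_pos"])).round(1))
E
python3 fence.py | grep -v hinge
```

```text
{'clock': 36.4, 'tool_pos': [536.35, -43.76, 266.49], 'contact_force': [-0.88, -0.33, -1.78], 'wrist_torque': [-0.01, 0.15, -0.01], 'q': [-1.05, 0.33, 1.27, 1.88, -0.34, 1.18, -2.03]} yaw -0.799
[178.8 200.9   4.4]
top fence_top [227. 235.] 0.55 unit xy 4.3 133.2
top lever_tip [206. 221.] 0.55 unit xy 35.1 169.6
side fence_top [239. 189.] 0.82 unit xy 0.1 141.6
side lever_tip [244. 158.] 0.75 unit xy 35.6 168.9
wrist lever_tip [208. 276.] 0.64 unit xy 7.5 103.1
```

```bash
cat > prof.py <<'E'
from h import *
import sys
c=cam("top"); g=np.array([537.7,-43.5]); ux=np.array([.9957,.093]); uy=np.array([-.093,.9957])
def warp(i,z=88):
    Y=np.arange(80,180,1.); S=np.arange(-60,61,2.)
    uv=np.array([[proj(c,np.r_[g+ux*s+uy*y,z]) for y in Y] for s in S],np.float32)
    return Y,S,cv2.remap(i,uv[...,0],uv[...,1],cv2.INTER_CUBIC)
if __name__=="__main__":
    b=cv2.cvtColor(read_camera("top"),cv2.COLOR_RGB2GRAY)
    Y,S,A=warp(cv2.imread("pics/top0.png",0)); _,_,B=warp(b)
    # shift of the plate edge between pictures, per line
    for s in (-56,-44,-32,-20,-8,10,22,34,46,56):
        k=list(S).index(s); print(s,"A",A[k,::3].tolist()); print("    B",B[k,::3].tolist())
E
python3 prof.py
```

```text
-56 A [134, 133, 133, 132, 132, 133, 126, 72, 110, 158, 133, 129, 132, 132, 132, 132, 132, 131, 131, 132, 133, 132, 133, 132, 131, 131, 131, 132, 133, 132, 133, 131, 130, 130]
    B [98, 99, 98, 98, 97, 98, 97, 94, 92, 92, 92, 92, 91, 90, 89, 88, 86, 86, 84, 83, 81, 79, 77, 74, 73, 68, 66, 93, 137, 136, 138, 137, 133, 134]
-44 A [111, 145, 150, 148, 154, 153, 158, 97, 116, 160, 142, 126, 131, 131, 130, 131, 130, 130, 131, 134, 84, 73, 113, 111, 111, 110, 109, 107, 107, 107, 107, 102, 104, 129]
    B [98, 98, 98, 97, 97, 94, 93, 92, 92, 92, 92, 90, 90, 88, 87, 86, 85, 84, 81, 78, 77, 76, 72, 69, 80, 85, 89, 107, 111, 111, 111, 106, 107, 133]
-32 A [88, 162, 159, 159, 159, 159, 156, 94, 122, 156, 140, 101, 95, 99, 100, 96, 97, 100, 96, 98, 81, 76, 109, 111, 111, 110, 110, 110, 109, 108, 109, 101, 122, 129]
    B [97, 98, 97, 95, 94, 93, 92, 93, 91, 91, 89, 88, 87, 86, 85, 82, 81, 79, 78, 83, 93, 95, 95, 94, 90, 98, 113, 114, 112, 112, 113, 104, 127, 133]
-20 A [97, 158, 160, 159, 159, 159, 166, 96, 98, 160, 145, 99, 113, 126, 125, 122, 118, 114, 107, 119, 81, 64, 108, 110, 109, 109, 10
[... 1531 characters left out ...]
 46, 46]
46 A [130, 130, 131, 129, 129, 129, 131, 73, 103, 156, 134, 125, 128, 129, 128, 128, 128, 128, 127, 127, 126, 126, 114, 108, 123, 122, 119, 113, 102, 102, 104, 121, 115, 108]
    B [108, 109, 109, 109, 110, 110, 112, 112, 113, 113, 114, 114, 116, 113, 104, 128, 135, 75, 91, 160, 153, 116, 117, 112, 128, 126, 123, 117, 107, 107, 110, 125, 120, 113]
56 A [126, 126, 125, 126, 126, 127, 118, 70, 107, 155, 134, 121, 124, 125, 125, 125, 125, 125, 125, 124, 124, 125, 124, 125, 125, 125, 124, 125, 124, 122, 67, 66, 66, 75]
    B [105, 106, 106, 105, 106, 106, 107, 107, 108, 108, 109, 110, 102, 106, 130, 130, 117, 67, 83, 161, 146, 128, 130, 130, 130, 129, 130, 129, 130, 127, 71, 68, 70, 78]
```

The plate edge moved about +30 mm (unit y 107→137) and now abuts the end block. With the stall, the fence is home, so I carry the driver to the holder.

Emit:
step_arm:
  moves: [1,2,2.2,0,-0.1,1,4.5,5,0,-0.2,1,7,7.9,0,-0.3,1,9.5,10.7,0,-0.4,1,12,13.5,0,-0.5,1,14.5,16.3,0,-0.6,1,17,19.1,0,-0.7,1,17.9,20.1,0,-0.8,1,17.9,20.1,0,-0.8,1,17.9,20.1,0,-0.8]

```text
clock: 38.05
tool_pos: [516.9, -311.7, 265.5]
orientation: [-3.141, 0.005, 0.001]
contact_force: [-0.3, 0.9, -1.3]
finger_gap: 33.1
gripper_force: 60.0
```

```bash
cat > hold.py <<'E'
from h import *
o=get_obs(); w=read_camera("wrist"); c=cam("wrist",o); M=R.from_rotvec(o["orientation"]).as_matrix(); T=np.array(o["tool_pos"])
print(T.round(1),o["clock"],"yaw",np.arctan2(M[1,0],M[0,0]).round(3),np.round(o["q"],2))
for r in landmark_of("driver_tip","wrist")[:3]: print("tip",r["uv"],round(r["score"],2),(M.T@(atz(c,r["uv"],T[2]-97)-T)).round(1))
for r in landmark_of("holder_mouth","wrist")[:2]: p=atz(c,r["uv"],87);print("mouth",r["uv"],round(r["score"],2),p.round(1),(M.T@(p-T)).round(1))
# bore as a dark ellipse on the white top: the contour nearest the expected place
g=cv2.cvtColor(w,cv2.COLOR_RGB2GRAY); e=proj(c,[517,-312,87]); x,y=map(int,e); print("exp mouth",e,"exp tip",proj(c,T+M@[0,0,97]))
sub=g[y-22:y+23,x-22:x+23]; _,th=cv2.threshold(cv2.GaussianBlur(sub,(3,3),0),0,255,cv2.THRESH_BINARY_INV|cv2.THRESH_OTSU)
for k in cv2.findContours(th,cv2.RETR_LIST,cv2.CHAIN_APPROX_NONE)[0]:
    if len(k)>20:
        el=cv2.fitEllipse(k); u=(el[0][0]+x-22,el[0][1]+y-22); p=atz(c,u,87); print("ell",np.round(u,1),np.round(el[1],1),p.round(1),(M.T@(p-T)).round(1))
col=int(proj(c,T+M@[0,0,90])[0]); print("col",col,g[170:235:2,col].tolist())
E
python3 hold.py
```

```text
[ 516.9 -311.7  265.5] 38.05 yaw -0.003 [-0.29  0.37  0.95  1.74 -0.33  1.2  -0.82]
tip [273.7, 215.5] 0.89 [-2.4  0.2 97. ]
tip [203.8, 183.8] 0.88 [ 28.3 -65.   97. ]
mouth [273.2, 197.9] 0.82 [ 513.3 -311.    87. ] [ -3.6  -0.6 178.5]
exp mouth [273.99037016 194.9087209 ] exp tip [273.53642426 213.07968397]
ell [273.9 212.5] [ 8.6 15.3] [ 494.7 -311.8   87. ] [-22.1   0.3 178.5]
ell [272.7 195.6] [16.9 17.3] [ 516.2 -310.4   87. ] [ -0.7  -1.2 178.5]
col 273 [165, 165, 163, 164, 164, 165, 164, 166, 165, 99, 108, 117, 117, 117, 117, 117, 119, 117, 165, 119, 78, 79, 78, 77, 65, 36, 36, 36, 35, 38, 34, 37, 34]
```

Emit:
step_arm:
  moves: [1,0,-0.1,3,0,1,0,-0.1,6,0,1,0,-0.1,8,0,1,0,-0.1,10,0,1,0,-0.1,12,0,1,0,-0.1,13.5,0,1,0,-0.1,14.6,0,1,0,-0.1,15.2,0,1,0,-0.1,15.5,0,1,0,-0.1,15.6,0]

```text
clock: 39.2
tool_pos: [517.1, -311.0, 109.9]
orientation: [3.141, -0.001, 0.0]
contact_force: [-0.1, -0.5, -1.2]
finger_gap: 33.0
gripper_force: 60.0
```

Emit:
step_arm:
  moves: [1,0,0,0.1,0,1,0,0,0.15,0,1,0,0,0.15,0,0.3,0,0,0.15,0,0.3,0,0,0.15,0,0.3,0,0,0.15,0,0.3,0,0,0.15,0,0.3,0,0,-2,0,0.3,0,0,-6,0,0.3,0,0,-10,0]

```text
clock: 40.2
tool_pos: [516.4, -310.9, 210.7]
orientation: [3.142, -0.001, -0.002]
contact_force: [0.5, -0.1, 1.0]
finger_gap: 65.6
gripper_force: 0.0
```

```bash
python3 st.py
python3 - <<'E'
from fit import *
o=get_obs(); read_camera("wrist"); c=cam("wrist",o)
for r in landmark_of("driver_grip","wrist")[:3]: print(r["uv"],round(r["score"],2),atz(c,r["uv"],118).round(1))
for k in outline_of("driver_grip","wrist")[:3]:
    e=proj(c,[517,-311,118]); print(k["uv"],k["score"],e)
    if np.hypot(*(np.array(k["uv"])-e))<25:
        q=fit(c,k["mask"],(517,-311),85,freez=True); print("fit",q.x.round(1),q.fun.round(3))
read_camera("side"); s=cam("side"); print("side",[(x["uv"],x["score"]) for x in landmark_of("driver_grip","side")],proj(s,[517,-311,118]))
for cn in("side","wrist"):
    c=cam(cn)
    for th in("lever_tip","lever_hinge"):
        print(cn,th,[(np.round(x["uv"],1),round(x["score"],2),atz(c,x["uv"],150 if th=="lever_tip" else 62).round(1)) for x in landmark_of(th,cn)[:2]])
E
```

```text
{'clock': 40.2, 'tool_pos': [516.41, -310.91, 210.66], 'contact_force': [0.53, -0.15, 1.0], 'wrist_torque': [-0.03, 0.13, 0.01], 'q': [-0.26, 0.43, 0.92, 1.8, -0.38, 1.1, -0.78]} yaw -0.001
[278.0, 211.1] 0.86 [ 519.4 -315.1  118. ]
[166.2, 106.4] 0.83 [ 612.6 -219.   118. ]
[274.3, 216.2] 0.77 [273.60770399 213.59015408]
fit [ 516.1 -311.6   79.6] 0.041
[173.0, 115.3] 0.76 [273.60770399 213.59015408]
side [([338.1, 311.4], 0.93), ([336.1, 273.1], 0.7)] [334.76712146 313.65677375]
side lever_tip [(array([242.6, 157.8]), 0.68, array([556., 131., 150.])), (array([335.3, 311.5]), 0.17, array([ 506.7, -321.9,  150. ]))]
side lever_hinge [(array([274.7, 227.5]), 0.68, array([549.9, -35.4,  62. ])), (array([247. , 187.9]), 0.57, array([555.5, 118.8,  62. ]))]
wrist lever_tip []
wrist lever_hinge []
```

The driver stands at (516,−311.6), upright in the holder. Now the lever: close the gripper and fly to the +x side of it.

Emit:
step_arm:
  moves: [1,0.5,-3,-1,0,1,1.5,-7.5,-1,0,1,2.5,-12,-1,0,1,3.5,-16.8,-1,-0.03,1,4.5,-21.5,-1,-0.06,1,5.5,-26,-1,-0.09,1,6.5,-31,-1,-0.09,1,7.5,-35.5,-1,-0.09,1,8.5,-40,-1,-0.09,1,9.1,-44.1,-1,-0.09]

```text
clock: 41.65
tool_pos: [608.1, 132.6, 219.0]
orientation: [3.138, 0.142, -0.001]
contact_force: [0.6, 0.0, -0.5]
finger_gap: 0.2
gripper_force: 0.0
```

```bash
python3 st.py
cat > lev.py <<'E'
from h import *
o=get_obs(); read_camera("wrist"); c=cam("wrist",o); im=read_camera("top"); t=cam("top"); read_camera("side"); s=cam("side")
g=np.array([537.7,-43.5]); ux=np.array([.9957,.093]); uy=np.array([-.093,.9957]); M=R.from_rotvec(o["orientation"]).as_matrix()
un=lambda p:np.round([(p[:2]-g)@ux,(p[:2]-g)@uy,p[2]],1)
print("tcp unit",un(np.array(o["tool_pos"])),"tool x in unit",(M[:2,0]@ux).round(2),(M[:2,0]@uy).round(2))
for th in("lever_tip","lever_hinge"):
    L={n:landmark_of(th,n) for n in("wrist","top","side")}
    for n,cc in(("wrist",c),("top",t),("side",s)):
        for x in L[n][:1]: print(th,n,np.round(x["uv"]),round(x["score"],2),"at z62/150",un(atz(cc,x["uv"],62)),un(atz(cc,x["uv"],150)))
    for a,b,ca,cb in(("wrist","side",c,s),("top","side",t,s)):
        if L[a] and L[b]: p,e=tri(ca,L[a][0]["uv"],cb,L[b][0]["uv"]); print("  tri",a,b,un(p),e.round(1))
E
python3 lev.py
```

```text
{'clock': 41.65, 'tool_pos': [608.11, 132.56, 218.97], 'contact_force': [0.61, 0.02, -0.51], 'wrist_torque': [-0.01, 0.16, -0.02], 'q': [-0.95, 0.43, 0.85, 1.75, -0.36, 1.12, -1.46]} yaw 0.091
tcp unit [ 86.5 168.8 219. ] tool x in unit 1.0 -0.0
lever_tip side [241. 157.] 0.78 at z62/150 [ 85.3 278.   62. ] [ 31.5 176.6 150. ]
lever_hinge wrist [276. 239.] 0.89 at z62/150 [ 36.8 165.6  62. ] [ 70.  166.2 150. ]
lever_hinge top [216. 225.] 0.9 at z62/150 [ 32.4 160.   62. ] [ 24.5 149.3 150. ]
lever_hinge side [245. 185.] 0.75 at z62/150 [ 34.7 172.7  62. ] [-12.5  84.9 150. ]
  tri wrist side [ 35.2 167.6  64.4] 6.1
  tri top side [ 29.6 159.3  74.6] 3.7
```

Emit:
step_arm:
  moves: [1,0,0.2,3,0,1,0,0.2,6,0,1,0,0.2,8.5,0,1,0,0.2,8.9,0,1,-1,0.2,8.9,0,1,-2,0.2,8.9,0,1,-3,0.2,8.9,0,1,-4,0.2,8.9,0,1,-5,0.2,8.9,0,1,-6,0.2,8.9,0]

```text
clock: 43.1
tool_pos: [548.1, 122.9, 131.1]
orientation: [-3.138, -0.141, -0.002]
contact_force: [3.3, -0.6, -1.3]
finger_gap: 0.4
gripper_force: 1.6
```

```bash
python3 st.py
```

```text
{'clock': 43.1, 'tool_pos': [548.09, 122.87, 131.14], 'contact_force': [3.29, -0.6, -1.34], 'wrist_torque': [-0.01, -0.82, -0.03], 'q': [-0.98, 0.43, 0.83, 1.97, -0.4, 0.91, -1.43]} yaw 0.09
```

Contact with about 3 N on the lever. I'll follow its arc down.

Emit:
step_arm:
  moves: [1,-0.7,0,0,0,1,-2,0,0.5,0,1,-3.2,0,1,0,1,-4.2,0,1.6,0,1,-5,0,2.5,0,1,-5.7,0,3.5,0,1,-6.1,0,4.4,0,1,-6.2,0,5.2,0,1,-6.2,0,5.8,0,1,-6.2,0,6.1,0]

```text
clock: 44.1
tool_pos: [486.2, 116.9, 68.9]
orientation: [3.138, 0.141, -0.003]
contact_force: [-7.6, -0.1, 23.7]
finger_gap: 0.4
gripper_force: 11.8
```

Emit:
step_arm:
  moves: [1,0,0,0,0,1,0,0,0.1,0,1,0,0,0.1,0,1,0,0,0.15,0,1,0,0,0.15,0,1,0,0,0.15,0,1,0,0,0.15,0,1,0,0,0.15,0,1,0,0,0.15,0,1,0,0,0.15,0]

```text
clock: 45.1
tool_pos: [486.4, 116.9, 68.7]
orientation: [-3.138, -0.14, 0.002]
contact_force: [-11.2, -2.0, 27.0]
finger_gap: 0.0
gripper_force: 13.8
```

```bash
python3 st.py; python3 lev.py
```

```text
{'clock': 45.1, 'tool_pos': [486.44, 116.94, 68.7], 'contact_force': [-11.21, -1.96, 26.97], 'wrist_torque': [-0.53, 2.94, 0.01], 'q': [-1.0, 0.42, 0.78, 2.15, -0.45, 0.74, -1.4]} yaw 0.089
tcp unit [-36.1 164.5  68.7] tool x in unit 1.0 -0.0
lever_tip side [214. 202.] 0.45 at z62/150 [-61.4 164.1  62. ] [-96.2  77.4 150. ]
lever_hinge wrist [277. 141.] 0.84 at z62/150 [ 34.3 162.   62. ] [ 37.8 162.7 150. ]
lever_hinge top [212. 221.] 0.75 at z62/150 [ 42.  167.8  62. ] [ 33.3 156.4 150. ]
lever_hinge side [244. 185.] 0.79 at z62/150 [ 33.  174.4  62. ] [-14.   86.3 150. ]
  tri wrist side [ 31.5 163.8  70.6] 7.2
  tri top side [ 36.8 169.9  64.2] 10.9
```

The fingertip stalled at z = 68.7, which is the top of the flat grip. The lever tip is seen at unit (−61,164,62), so it lies flat. I'll retreat and check everything.

Emit:
step_arm:
  moves: [1,0,0,-1,0,1,0,0,-4,0,1,0,0,-8,0,1,0,0,-12,0,1,0,0,-15,0,1,-3,0,-17,0,1,-3,0,-17,0,1,-3,0,-17,0,1,-3,0,-17,0,1,-3,0,-17,0]

```text
clock: 46.55
tool_pos: [457.1, 114.1, 237.5]
orientation: [3.136, 0.14, -0.001]
contact_force: [-0.0, 0.9, -0.4]
finger_gap: 0.2
gripper_force: 0.0
```

```bash
python3 st.py; python3 lev.py; python3 prof.py | tail -6
python3 - <<'E'
from h import *
t=cam("top"); read_camera("top"); s=cam("side"); read_camera("side")
for th in("driver_grip","tub_center","jar_center"): print(th,[np.round(x["uv"]) for x in landmark_of(th,"top")],[np.round(x["uv"]) for x in landmark_of(th,"side")])
print(proj(t,[516.5,-311.5,118]),proj(s,[516.5,-311.5,118]))
E
```

```text
{'clock': 46.55, 'tool_pos': [457.1, 114.09, 237.49], 'contact_force': [-0.04, 0.89, -0.42], 'wrist_torque': [-0.01, 0.14, -0.03], 'q': [-1.33, 0.04, 1.0, 2.05, -0.04, 1.07, -1.79]} yaw 0.089
tcp unit [-65.6 164.4 237.5] tool x in unit 1.0 -0.0
lever_tip wrist [273. 185.] 0.69 at z62/150 [-52.8 164.5  62. ] [-36.7 164.4 150. ]
lever_tip top [217. 264.] 0.64 at z62/150 [-59.6 167.2  62. ] [-60.4 155.9 150. ]
lever_tip side [216. 200.] 0.4 at z62/150 [-53.2 164.8  62. ] [-89.1  78.  150. ]
  tri wrist side [-53.  164.7  62. ] 0.5
  tri top side [-56.5 165.7  62.7] 6.8
lever_hinge wrist [277. 107.] 0.59 at z62/150 [ 35.1 159.5  62. ] [ 29.5 160.6 150. ]
lever_hinge top [213. 222.] 0.59 at z62/150 [ 38.7 164.8  62. ] [ 30.3 153.7 150. ]
34 A [116, 156, 158, 159, 158, 158, 156, 97, 122, 156, 141, 123, 127, 127, 127, 126, 126, 125, 126, 124, 78, 81, 66, 116, 71, 55, 40, 41, 47, 48, 44, 46, 45, 45]
    B [135, 136, 135, 136, 135, 136, 135, 135, 135, 122, 112, 167, 166, 167, 167, 167, 159, 94, 90, 164, 137, 72, 61, 86, 78, 77, 111, 128, 130, 129, 109, 135, 133, 133]
46 A [130, 130, 131, 129,
[... 213 characters left out ...]
36, 136, 137, 136, 136, 139, 78, 93, 163, 156, 118, 120, 115, 129, 129, 125, 124, 118, 115, 128, 131, 130, 134]
56 A [126, 126, 125, 126, 126, 127, 118, 70, 107, 155, 134, 121, 124, 125, 125, 125, 125, 125, 125, 124, 124, 125, 124, 125, 125, 125, 124, 125, 124, 122, 67, 66, 66, 75]
    B [134, 134, 135, 134, 134, 134, 133, 133, 133, 133, 133, 133, 133, 133, 133, 133, 120, 71, 85, 165, 148, 132, 132, 133, 133, 131, 132, 132, 133, 130, 72, 69, 71, 79]
driver_grip [array([342., 194.]), array([406., 237.])] [array([334., 313.]), array([336., 270.])]
tub_center [] []
jar_center [array([409., 166.]), array([284., 231.])] [array([411., 314.])]
[405.40966224 234.74712209] [334.69970917 314.00521792]
```

```bash
python3 -c "
from station import *
print(sign_off())"
```

```text
the job is handed in; nothing more can be done
None
```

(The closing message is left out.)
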